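Set the wash-cycle thumbwheel for the next load

ROBOT

A 6-joint arm with a two-finger parallel gripper is mounted at the origin on the work surface. World frame = base frame: x ahead of the robot, y to its left, z up, the work surface at z = 0. Lengths are in m, angles in rad, forces in N, time in s.
With the tool pointing down it reaches from about 0.35 to 0.775 m from the base axis. Payload 7.3 kg.
Tool frame: the origin (TCP) lies at the very end of the fingers, on their centre line; the grasp point (between the pads) lies 19 mm behind it (pinch_z is the distance from the TCP to the grasp point, in m); z points along the fingers, y is the line along which they close (so a half turn about z gives the same grasp; the last joint's range is limited). The gripper opens to 92 mm and grips with 3 to 60 N. Pads are 19 mm wide; open, the fingers measure 130 mm over their backs; the gripper's body (75 mm by 190 mm) begins 47 mm behind the grasp point.
Start: joints at [-1.259, 0.342, 1.524, -0, 1.275, -0.146], TCP at [0.232, -0.471, 0.227] pointing down, gripper open.
Joint ranges: [-2.53, 2.53], [-0.77, 2.02], [0.04, 2.7], [-1, 4.14], [0.28, 2.66], [-3.11, 3.11]. Speed limits (rad/s): [2.57, 2.57, 3.14, 3.14, 3.14, 3.14].

INTERFACE

Orientations are given as [roll, pitch, yaw] about the fixed x, y, z axes, in that order (R = Rz(yaw) Ry(pitch) Rx(roll)).
In Python, from cell import * gives the robot as it stands.
- The arm moves only by the tool arm_command, never from a script. Its arguments are lists of equal length, an entry for each row: "fingers": the gripper command: -1 is fully open, 1 is shut, values between are in proportion; "travel": the shift along the tool's x, y, z in m, a list of three; "dr": the turn, a rotation vector about the tool's x, y, z in degrees, a list of three. In form: {"fingers": [fingers, ...], "travel": [[x, y, z], ...], "dr": [[wx, wy, wz], ...]}. A call has 1 to 8 rows; each row is the pose to reach, as a shift and turn from the pose commanded when the call began, along the tool's axes at that moment; what a row does not reach only later rows make up. A row lasts 1/12 s, in which the tool goes at most 41.7 mm and 7.16 degrees, less where a joint would pass 70% of its speed; a pose out of reach is approached as far as the arm can. A call with a gripper value outside its range is refused whole. The fingers move at their own pace and stop on an object; "squeeze" is the grip in N (left out, the last holds). Time passes only in rows, so rows that repeat a pose let the fingers close. It gives the time, the measured TCP pose, the force, the opening and the grip force at its end, in the units of the state.
- observe(): the state, without advancing time (a new reading comes with each control period).
- read_camera(name): name is "scene" or "top" or "wrist"; returns a dict with "color" (420x560x3 uint8, blue, green, red), "z_map" (420x560 float32, m along the optical axis (not along the pixel's ray), 0 where there is no reading), "fx", "fy", "cx", "cy" (pixels), "R" (3x3) and "t" (3): a world point X has camera coordinates R X + t. Camera axes: x right, y down, z forward; pixel columns grow to the right and rows downward; lengths in m; the calibration is good to about 2 mm. A picture is of the moment at which its call begins.
- hand_in(): hands the job in; it is judged then, once.
The state is a dict: "time": time; "qpos": joint angles; "qvel": joint speeds; "joint_efforts": joint torques, N m; "tool_pos": TCP position; "tool_rot": TCP orientation; "contact_force": force on the tool from outside, world axes, zero at the start; "torque": the same for the moment, N m; "opening": finger opening in m; "grip_force": force on a finger pad.
Only numpy, scipy, OpenCV 4.12 (cv2) and the standard library are available. Lean on these libraries where they do the work, as an engineer would, in place of code of your own. Each camera call takes 0.05 s, during which the arm holds its last target. There are 200 camera calls.

TASK

Two thumbwheel switch boxes are screwed to the sorting counter; set the wash cycle for the next load on the one with the wide wheel: roll that wheel up from its present lower number until the face with four dots is uppermost, in line with the black marks on the cheeks. Leave the narrow wheel as it is.

Things in the scene. Friction and masses are not known exactly. Their poses are not given: they have to be found in the camera images.
- wide_wheel (a joint): Angle (rad) of the wide white thumbwheel. Eight faces between its ribs bear 1 to 8 black dots in order (four: two by two). The n-dot face is uppermost at (n-1) x 0.785, so four at 2.356. Grows as the wheel's top moves along the box's +x, away from the robot; starts between 0.65 and 1.6. No clicks: friction (0.12 N m, about 2.5 N at a rib) holds it where left.
- wide_axle (a point): Centre of the wide wheel, on its level axle, 70 mm above the counter; axes as wide (do not turn with the wheel). Wheel 40 mm wide, hub radius 34 mm, eight straight radial ribs across its width, 5 mm thick, 20 mm tall, tips at radius 54 mm, every 45 degrees; with a face uppermost the nearest ribs stand 22.5 degrees either side of straight up.
- wide: Fixed grey switch box of the wide wheel; origin under the wheel, at counter height. x away from the robot, y along the axle, z up; turned up to 0.35 rad about z. Base x -70 to 110 mm, 76 mm wide. Cheeks beside the wheel (outer faces at y +-32 mm) are 80 mm high, with a black mark on each straight above the axle. Terminal block at x 62 to 102 mm, 57 mm high.
- narrow_mark (a point): Point on the tip of a rib of the other wheel, the narrow one (14 mm wide, otherwise of the same shape and height, on a like grey box, centre at least 0.24 m from the wide one). It must not be turned. Either box may stand left or right.
Mind the look-alikes: they are no part of the job. Leave any green look-alike of the wide alone.

How it is judged:
At the end, for the whole second after the job is handed in: The wide wheel rests with its four-dot face uppermost, within 0.2 rad (about 11 degrees) of 2.356 rad, and the narrow wheel is where it was (its rim within 12 mm) (value of joint wide_wheel between 2.156 and 2.556 rad and velocity of joint wide_wheel between -0.05 and 0.05 rad/s and distance of narrow_mark from where it was at the start of the episode below 0.012 m); the robot touches nothing.
It fails at once if the narrow wheel is turned (its rim moves more than 12 mm) (distance of narrow_mark from where it was at the start of the episode above 0.012 m).
It also fails if it takes over 38 s, if anything falls off the work surface, if the arm or the gripper's body presses on something with over 40 N, if the wrist force passes 120 N, or if a joint passes its speed limit or range.

## Working session

There is one attempt and no reset: what is moved stays moved. The work goes in short steps, Python scripts to look and compute and a tool call to move; the robot and the scene stay as the last step left them, time stands still between calls to the robot, and variables do not carry over. Pictures are saved under pics/ and viewed, at most 10 in all, crops included, and the job is handed in when it is done.

Besides the shell and the picture viewer there is one more tool, called after "Emit:" as name(argument=value, ...) on one line, values as JSON. arm_command: Moves the arm, as the interface text tells. Its arguments: {"type":"object","properties":{"fingers":{"type":"array","items":{"type":"number"}},"travel":{"type":"array","items":{"type":"array","items":{"type":"number"}}},"dr":{"type":"array","items":{"type":"array","items":{"type":"number"}}},"squeeze":{"type":"number"}},"required":["fingers","travel","dr"]}

```bash
mkdir -p pics; python3 - <<'E'
from cell import *
import cv2,pickle
s=observe();print(s['time'],s['tool_pos'],s['tool_rot'],s['opening'])
a=read_camera("top");b=read_camera("scene")
pickle.dump((a,b),open('c.pkl','wb'))
cv2.imwrite('pics/top.png',a['color']);cv2.imwrite('pics/scene.png',b['color'])
E
```

```text
0.0 [ 0.23192507 -0.47055274  0.22604906] [-3.14009816e+00 -2.08086350e-04  4.57799538e-01] 0.09170389947088443
```

View pics/top.png

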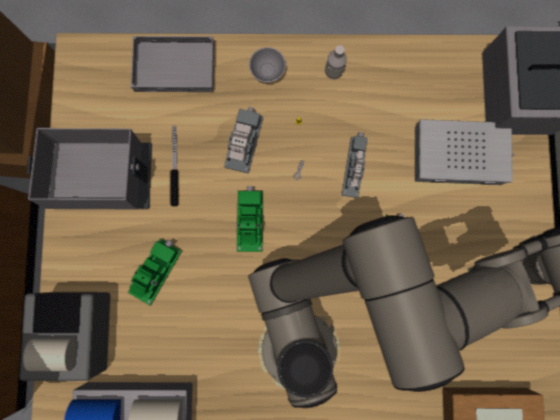

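View pics/scene.png

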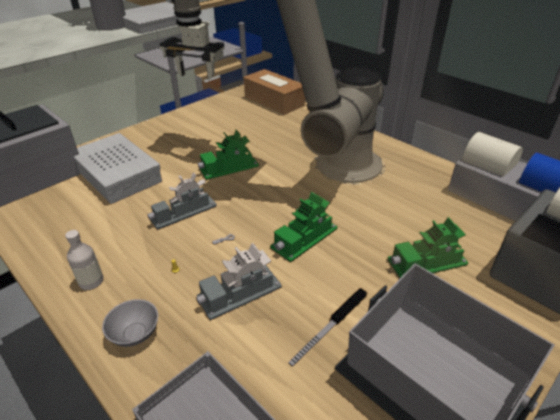

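The top view shows these possible targets: a grey box with a wide white wheel at (242,138), a grey box with a narrow wheel at (355,163), and green look-alikes at (250,218) and (155,270). A third green one is at scene (228,155), hidden under the arm in the top view. I choose the one at (242,138) and check it in a close crop.

```bash
cat > h.py <<'E'
import numpy as np
def cloud(c):
    z=c['z_map'];v,u=np.indices(z.shape)
    P=np.stack([(u-c['cx'])*z/c['fx'],(v-c['cy'])*z/c['fy'],z],-1)
    return (P-c['t'])@c['R']
E
python3 - <<'E'
import pickle,cv2,numpy as np
from h import *
a,b=pickle.load(open('c.pkl','rb'))
for n,(u0,v0,u1,v1) in dict(wide=(215,98,272,180),narrow=(335,122,378,205)).items():
    W=cloud(a)[v0:v1,u0:u1];m=(W[...,2]>0.008)
    # base footprint
    uv=W[m];print(n,m.sum(),uv[:,2].max())
    r=cv2.minAreaRect((uv[:,:2]*1000).astype(np.float32));print(r)
    h=uv[(uv[:,2]>.085)];print('high',len(h),h.mean(0))
    mk=(W[...,2]>.05)&(W[...,2]<.062); print('block',mk.sum(),W[mk].mean(0))
A=cv2.resize(a['color'][98:180,210:275],None,fx=6,fy=6,interpolation=cv2.INTER_CUBIC)
B=cv2.resize(b['color'][235:320,185:290],None,fx=4.5,fy=4.5,interpolation=cv2.INTER_CUBIC)
H=492;B=cv2.resize(B,(400,int(B.shape[0]*400/B.shape[1])));B=cv2.copyMakeBorder(B,0,H-B.shape[0],0,0,0)
cv2.imwrite('pics/crop.png',np.hstack([A,B]))
E
```

```text
wide 1662 1.4679289515242053
((472.94195556640625, 160.48971557617188), (536.0785522460938, 164.990966796875), 2.4332869052886963)
high 478 [0.56627153 0.16676282 0.17367005]
block 364 [0.64411724 0.15763535 0.05662466]
narrow 1095 1.4679289515242053
((421.22235107421875, -108.81620788574219), (171.5226287841797, 523.9667358398438), 68.58257293701172)
high 183 [ 0.50140844 -0.14898403  0.14539024]
block 259 [ 0.55805909 -0.16347617  0.05566447]
```

View pics/crop.png

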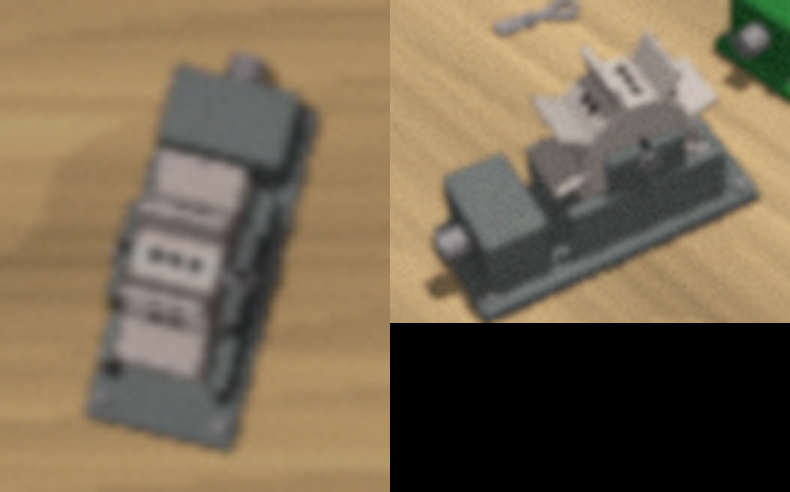

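The crop confirms the wide white wheel on a grey box, with the three-dot face about uppermost. The next step is a clean fit of the box pose and wheel angle.

```bash
python3 - <<'E'
import pickle,cv2,numpy as np
from h import *
from scipy.optimize import minimize
a,b=pickle.load(open('c.pkl','rb'))
def reg(c,box):
    u0,v0,u1,v1=box;W=cloud(c)[v0:v1,u0:u1];z=c['z_map'][v0:v1,u0:u1]
    return W[(z>0)&(W[...,2]<.15)&(W[...,2]>.008)]
for n,box in dict(wide=(215,98,272,180),narrow=(335,122,378,205)).items():
    P=reg(a,box)
    r=cv2.minAreaRect((P[:,:2]*1000).astype(np.float32));print(n,len(P),P[:,2].max(),r)
    bl=P[(P[:,2]>.053)&(P[:,2]<.061)]
    print('block',cv2.minAreaRect((bl[:,:2]*1000).astype(np.float32)))
P=np.vstack([reg(a,(215,98,272,180)),reg(b,(190,235,285,318))])
# box pose fit on footprint of low points + block
from scipy.spatial import ConvexHull
import math
Pt=reg(a,(215,98,272,180))
def loc(p,Q):
    c,s=math.cos(p[2]),math.sin(p[2]);d=Q[:,:2]-p[:2];return np.c_[d@[c,s],d@[-s,c],Q[:,2]]
best=None
def sc(p):
    L=loc(p,Pt);x,y,z=L.T
    bl=(z>.05)&(z<.062)&(x>.05)
    e=np.maximum(0,abs(y)-.038)+np.maximum(0,-.070-x)+np.maximum(0,x-.110)*(abs(y)>.015)
    L2=L[z>.083]; 
    return (e**2).mean()*1e6+(np.maximum(0,abs(L2[:,1])-.020)**2).mean()*1e6+(np.maximum(0,abs(L2[:,0])-.0535)**2).mean()*1e6
r0=min((minimize(sc,[x,.16,t],method='Nelder-Mead') for x in(.55,.56,.57,.58) for t in(-.3,-.15,0,.15,.3)),key=lambda r:r.fun)
print(r0.x,r0.fun)
L=loc(r0.x,P);m=(abs(L[:,1])<.018)&(L[:,2]>.07)
rr=np.hypot(L[:,0],L[:,2]-.07);th=np.arctan2(L[:,0],L[:,2]-.07)
k=m&(rr>.042)&(rr<.058)
print(k.sum());print(np.histogram(np.degrees(th[k]),np.arange(-90,91,7.5)))
ph=np.angle(np.exp(8j*th[k]).mean())/8;print('rib phase deg',math.degrees(ph))
E
```

```text
wide 1637 0.13050086124970053 ((612.658447265625, 171.89410400390625), (161.21141052246094, 248.83206176757812), 88.90426635742188)
block ((610.3107299804688, 167.14085388183594), (64.07604217529297, 151.13229370117188), 76.28469848632812)
narrow 1089 0.12837416684131056 ((542.2012329101562, -163.3108673095703), (123.66734313964844, 243.25592041015625), 86.54090118408203)
block ((534.6668701171875, -160.42041015625), (37.21721649169922, 148.53277587890625), 79.90486907958984)
[ 0.58739396  0.17232625 -0.1655022 ] 48.2711804393484
436
(array([  0,  59,  63,   0,   0,   0,   0, 100,  13,   0,   3,   0,  25,
        60,   0,   0,   1,   2,  39,  69,   2,   0,   0,   0]), array([-90. , -82.5, -75. , -67.5, -60. , -52.5, -45. , -37.5, -30. ,
       -22.5, -15. ,  -7.5,   0. ,   7.5,  15. ,  22.5,  30. ,  37.5,
        45. ,  52.5,  60. ,  67.5,  75. ,  82.5,  90. ]))
rib phase deg 11.765521121402259
```

```bash
python3 - <<'E'
import pickle,cv2,numpy as np,math
from h import *
a,b=pickle.load(open('c.pkl','rb'))
W=cloud(a);z=W[...,2]
roi=np.zeros(z.shape,bool);roi[95:182,215:275]=True
def comp(m):
    n,l,s,c=cv2.connectedComponentsWithStats((m&roi).astype(np.uint8));i=1+np.argmax(s[1:,4]);return l==i
blk=comp((z>.052)&(z<.062)&(np.indices(z.shape)[0]<128))
ft=comp((z>.012)&(z<.14))
for n,m in(('block',blk),('foot',ft)):
    p=W[m];print(n,m.sum(),cv2.minAreaRect((p[:,:2]*1000).astype(np.float32)))
hsv=cv2.cvtColor(a['color'],cv2.COLOR_BGR2HSV)
g=comp(hsv[...,1]<70)
# colour outline cast on base top height ~ use pixel ray at z=.01
v,u=np.nonzero(g);d=np.c_[(u-a['cx'])/a['fx'],(v-a['cy'])/a['fy'],np.ones(len(u))]@a['R'];C=-a['R'].T@a['t']
q=C+d*((.01-C[2])/d[:,2])[:,None];print('grey',cv2.minAreaRect((q[:,:2]*1000).astype(np.float32)),C)
E
```

```text
block 268 ((664.0634155273438, 154.0938262939453), (64.00626373291016, 40.60174560546875), 75.81696319580078)
foot 1451 ((608.1033935546875, 167.47203063964844), (75.09803771972656, 189.6703643798828), 75.95143127441406)
grey ((613.9508056640625, 168.23538208007812), (80.82743072509766, 198.60743713378906), 76.06710052490234) [0.20864682 0.06668871 1.46792895]
```

Emit:
arm_command(fingers=[1,1,1,1,1,1,1,1], travel=[[0.03,-0.025,0],[0.06,-0.05,0],[0.09,-0.075,0],[0.12,-0.1,0],[0.15,-0.125,0],[0.18,-0.15,0],[0.21,-0.175,0],[0.24,-0.2,0]], dr=[[0,0,5],[0,0,10],[0,0,15],[0,0,20],[0,0,25],[0,0,30],[0,0,35],[0,0,40.3]])

```text
time: 0.77
tool_pos: [0.3589, -0.1841, 0.2266]
tool_rot: [-3.141, 0.0, -0.249]
contact_force: [-0.1, 0.7, 0.7]
opening: 0.0427
grip_force: 0.0
```

```bash
cat > w.py <<'E'
import numpy as np,math,sys
from cell import *
s=observe();p=np.array(s['tool_pos']);y=s['tool_rot'][2];O=np.array([.584,.174,0]);b=-.246
ex=np.array([math.cos(b),math.sin(b),0]);ey=np.array([-ex[1],ex[0],0])
d=p-O;print('t',s['time'],'rpy',np.round(s['tool_rot'],3),'box',np.round([d@ex,d@ey,p[2]],4),'F',np.round(s['contact_force'],1),'open',round(s['opening'],4))
if len(sys.argv)>1:
    T=np.array([float(v) for v in sys.argv[1:4]]);D=O+T[0]*ex+T[1]*ey+[0,0,T[2]]-p
    tx=np.array([math.cos(y),math.sin(y),0]);ty=np.array([tx[1],-tx[0],0])
    print('shift',np.round([D@tx,D@ty,-D[2]],4),'turn z deg',round(math.degrees(y-b),2))
E
python3 w.py -.06 0 .2
python3 - <<'E'
import pickle,numpy as np,math
from h import *
a,b=pickle.load(open('c.pkl','rb'))
for c,(u0,v0,u1,v1) in((a,(215,98,272,180)),(b,(190,235,285,318))):
    Q=cloud(c)[v0:v1,u0:u1].reshape(-1,3)-[.584,.174,.07]
    g=.246;x=Q[:,0]*math.cos(g)-Q[:,1]*math.sin(g);y=Q[:,0]*math.sin(g)+Q[:,1]*math.cos(g)
    r=np.hypot(x,Q[:,2]);th=np.degrees(np.arctan2(x,Q[:,2]));k=(abs(y)<.018)&(Q[:,2]>0)&(r>.042)&(r<.058)
    print(np.histogram(th[k],np.arange(-90,91,5))[0]);print(((np.degrees(np.angle(np.exp(8j*np.radians(th[k])).mean()))/8)))
E
```

```text
t 0.7667 rpy [-3.141  0.    -0.249] box [-0.1312 -0.4021  0.2266] F [-0.1  0.7  0.7] open 0.0427
shift [ 0.07   -0.4023  0.0266] turn z deg -0.16
[ 0  1 12 26 10  0  0  0  0  0  0 11 25  1  0  0  3  0  0 12 26  6  0  0
  0  0  2  8 32 19  4  0  0  0  0  0]
13.014625494784907
[ 0  0 23 30  1  0  0  0  0  0  0 15 51  1  0  0  0  0  0  0 19 26  0  0
  0  0  0  0  8 63  6  0  0  0  0  0]
14.64270060461723
```

Emit:
arm_command(fingers=[1,1,1,1,1,1,1,1], travel=[[0.007,-0.04,0],[0.014,-0.08,0],[0.021,-0.12,0],[0.028,-0.16,0],[0.035,-0.2,0],[0.042,-0.24,0],[0.049,-0.28,0],[0.056,-0.32,0]], dr=[[0,0,0],[0,0,0],[0,0,0],[0,0,0],[0,0,0],[0,0,0],[0,0,0],[0,0,0]])

```text
time: 1.43
tool_pos: [0.4906, 0.1131, 0.2264]
tool_rot: [3.141, 0.0, -0.244]
contact_force: [0.5, -0.9, -0.1]
opening: 0.0003
grip_force: 0.0
```

Emit:
arm_command(fingers=[1,1,1,1,1], travel=[[0.004,-0.03,0.01],[0.01,-0.06,0.02],[0.014,-0.082,0.026],[0.014,-0.082,0.026],[0.014,-0.082,0.026]], dr=[[0,0,0],[0,0,0],[0,0,0],[0,0,0],[0,0,0]])

```text
time: 1.85
tool_pos: [0.5233, 0.1878, 0.1996]
tool_rot: [3.14, 0.002, -0.242]
contact_force: [0.2, 0.5, -1.3]
opening: 0.0007
grip_force: 0.0
```

```bash
python3 w.py -.05 0 .106; python3 - <<'E'
from cell import *
import cv2
cv2.imwrite('pics/s2.png',cv2.resize(read_camera("scene")["color"][120:330,120:400],None,fx=2.5,fy=2.5))
E
```

```text
t 1.85 rpy [ 3.14e+00  2.00e-03 -2.42e-01] box [-0.0622 -0.0014  0.1996] F [ 0.2  0.5 -1.3] open 0.0007
shift [ 0.0122 -0.0014  0.0936] turn z deg 0.23
```

View pics/s2.png

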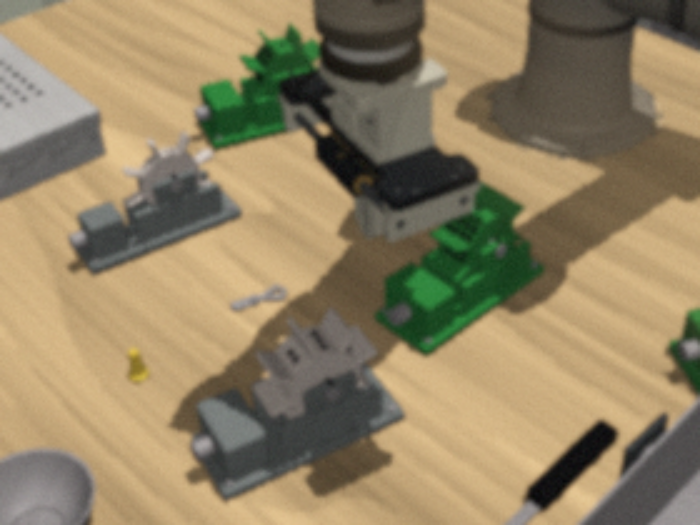

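The picture shows the wheel at crop (320,360), still with faces 2 and 3 visible. The gripper hangs above and behind it, with its lowest visible part near (400,225). I'll check that against the projected TCP.

```bash
python3 - <<'E'
from cell import *
from h import *
import pickle
a,b=pickle.load(open('c.pkl','rb'))
p=np.array(observe()['tool_pos'])
for X in (p,p+[0,0,.066],[.584,.174,.07],[.584,.174,.124]):
    c=b['R']@np.array(X)+b['t'];u,v=b['fx']*c[0]/c[2]+b['cx'],b['fy']*c[1]/c[2]+b['cy'];print(u,v,'crop',(u-120)*2.5,(v-120)*2.5)
E
```

```text
269.92524463952014 212.26766853538675 crop 374.81311159880033 230.66917133846687
269.09787005415905 186.1789864991635 crop 372.74467513539764 165.44746624790875
247.22439484569276 268.21026552900145 crop 318.0609871142319 370.5256638225036
245.7593252136516 250.36888219841993 crop 314.39831303412905 325.9222054960498
```

The TCP projects to crop (375,231), consistent with the grey body end hiding the closed fingers. I'll descend into the four-dot gap, then push.

Emit:
arm_command(fingers=[1,1,1,1,1,1], travel=[[0.012,-0.001,0.025],[0.012,-0.001,0.05],[0.012,-0.001,0.075],[0.012,-0.001,0.093],[0.012,-0.001,0.093],[0.012,-0.001,0.093]], dr=[[0,0,0],[0,0,0],[0,0,0],[0,0,0],[0,0,0],[0,0,0]])

```text
time: 2.4
tool_pos: [0.5354, 0.184, 0.1079]
tool_rot: [3.141, 0.001, -0.246]
contact_force: [-0.4, 0.9, 1.3]
opening: 0.0004
grip_force: 0.0
```

```bash
python3 w.py .0 0 .112
```

```text
t 2.4 rpy [ 3.141e+00  1.000e-03 -2.460e-01] box [-0.0496 -0.0022  0.1079] F [-0.4  0.9  1.3] open 0.0004
shift [ 0.0496 -0.0021 -0.0041] turn z deg 0.03
```

Emit:
arm_command(fingers=[1,1,1,1,1,1,1,1], travel=[[0.006,0,0],[0.013,0,0],[0.02,0,0],[0.027,0,-0.001],[0.034,0,-0.002],[0.041,0,-0.003],[0.046,0,-0.004],[0.046,0,-0.004]], dr=[[0,0,0],[0,0,0],[0,0,0],[0,0,0],[0,0,0],[0,0,0],[0,0,0],[0,0,0]])

```text
time: 3.07
tool_pos: [0.5814, 0.1737, 0.1114]
tool_rot: [3.141, -0.0, -0.245]
contact_force: [0.0, -0.5, 0.1]
opening: 0.0006
grip_force: 0.3
```

Emit:
arm_command(fingers=[1,1,1,1], travel=[[0.004,0,0],[0.008,0,0],[0.008,0,0],[0.008,0,0]], dr=[[0,0,0],[0,0,0],[0,0,0],[0,0,0]])

```text
time: 3.4
tool_pos: [0.5885, 0.1719, 0.1117]
tool_rot: [3.142, -0.001, -0.244]
contact_force: [-0.6, 0.3, -0.4]
opening: 0.0002
grip_force: 0.5
```

```bash
python3 w.py .0053 0 .112
```

```text
t 3.4 rpy [ 3.142e+00 -1.000e-03 -2.440e-01] box [ 0.0049 -0.0009  0.1117] F [-0.6  0.3 -0.4] open 0.0002
shift [ 0.0004 -0.0009 -0.0003] turn z deg 0.1
```

Emit:
arm_command(fingers=[1,1,1,1,1,1,1,1], travel=[[-0.005,0,0],[-0.005,0,-0.02],[-0.005,0,-0.05],[-0.01,0,-0.085],[-0.04,0,-0.1],[-0.08,0,-0.1],[-0.12,0,-0.1],[-0.14,0,-0.1]], dr=[[0,0,0],[0,0,0],[0,0,0],[0,0,0],[0,0,0],[0,0,0],[0,0,0],[0,0,0]])

```text
time: 4.07
tool_pos: [0.4487, 0.2066, 0.2125]
tool_rot: [-3.141, -0.001, -0.243]
contact_force: [0.1, 0.2, -0.5]
opening: 0.0006
grip_force: 0.0
```

```bash
python3 w.py; python3 - <<'E'
from cell import *
from h import *
import cv2,math
b=read_camera("scene");w=read_camera("top")
for c,(u0,v0,u1,v1) in((b,(190,235,285,318)),(w,(215,98,272,180))):
    Q=cloud(c)[v0:v1,u0:u1].reshape(-1,3)-[.584,.174,.07]
    g=.246;x=Q[:,0]*math.cos(g)-Q[:,1]*math.sin(g);y=Q[:,0]*math.sin(g)+Q[:,1]*math.cos(g)
    r=np.hypot(x,Q[:,2]);th=np.degrees(np.arctan2(x,Q[:,2]));k=(abs(y)<.018)&(Q[:,2]>0)&(r>.042)&(r<.058)
    print(np.histogram(th[k],np.arange(-90,91,5))[0],np.degrees(np.angle(np.exp(8j*np.radians(th[k])).mean()))/8)
A=cv2.resize(b['color'][235:320,185:290],(400,324),interpolation=cv2.INTER_CUBIC)
B=cv2.resize(w['color'][98:180,210:275],(257,324),interpolation=cv2.INTER_CUBIC)
cv2.imwrite('pics/s3.png',np.hstack([A,B]))
E
```

```text
t 4.0667 rpy [-3.141e+00 -1.000e-03 -2.430e-01] box [-0.1391 -0.0013  0.2125] F [ 0.1  0.2 -0.5] open 0.0006
[ 0  0  0  1 36 24  0  0  0  0  0  0  0 20 48  1  0  0  0  0  0  0 27  8
  0  0  0  0  0  0 42 41  1  0  0  0] -21.699680059366134
[ 0  0  0  0  4  4  2  0  0  0  0  0  0  3  6  0  0  0  0  0  0 24 16  5
  0  0  0  1  0 10 37 15  1  0  0  0] 19.939003363883614
```

View pics/s3.png

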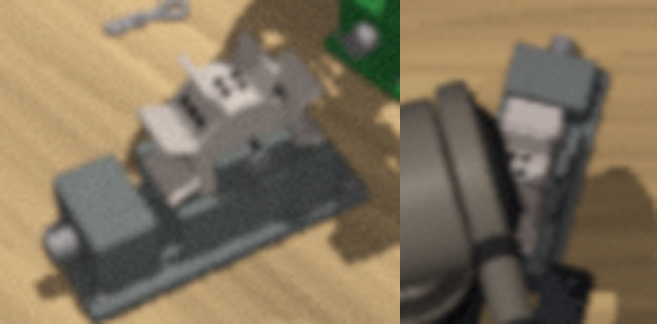

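The four-dot face (2×2 dots at crop (230,85)) is uppermost, with its ribs at about ±22°. The gripper is clear, so I'm handing in.

Emit:
arm_command(fingers=[1,1,1], travel=[[0,0,0],[0,0,0],[0,0,0]], dr=[[0,0,0],[0,0,0],[0,0,0]])

```text
time: 4.42
tool_pos: [0.4534, 0.2057, 0.2117]
tool_rot: [-3.141, -0.001, -0.245]
contact_force: [0.5, 0.0, -0.4]
opening: 0.0005
grip_force: 0.0
```

```bash
python3 -c "
from cell import *
print(hand_in())"
```

```text
the job is handed in; nothing more can be done
None
```

I rolled the wide wheel until its four-dot face was uppermost (ribs measured at about ±22° of straight up), left the narrow wheel alone, backed the arm clear, and handed the job in at about 4.4 s; no verdict came back.

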